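# Take the strainer panel out of the scrap trap for washing

### The arm

A 6-joint arm with a two-finger parallel gripper is mounted at the origin on the work surface. World frame = base frame: x ahead of the robot, y to its left, z up, the work surface at z = 0. Lengths are in m, angles in rad, forces in N, time in s.
With the tool pointing down it reaches from about 0.25 to 0.725 m from the base axis. Payload 4 kg.
Tool frame: the origin (TCP) lies on the centre line of the jaws, within the pads' length; the fingertips stand tip_reach ahead of it and the grasp point (between the pads) lies 5 mm behind it (tip_reach is the distance from the TCP to the fingertips, in m); z points along the fingers, y is the direction in which the jaws open and shut (so a half turn about z gives the same grasp; the last joint's range is limited). The gripper opens to 85 mm and grips with 20 to 120 N. Pads are 22 mm wide; open, the fingers measure 114 mm over their backs; the gripper's body (76 mm by 85 mm) begins 54 mm behind the grasp point. The pads swing forward as they close: fully open they stand 13 mm farther back than shut.
Start: joints at [-1.33, 0.241, 0.005, 1.335, 0, 1.571], TCP at [0.119, -0.486, 0.245] pointing down, gripper open.
Joint ranges: [-2.72, 2.72], [-1.05, 1.87], [-1.09, 1.28], [-1.99, 2.15], [-1.42, 1.44], [-3.14, 3.14]. Speed limits (rad/s): [2.79, 2.79, 3.14, 3.14, 3.14, 3.14].

### API

Orientations are given as a unit quaternion [x, y, z, w].
In Python, from workcell import * gives the robot as it stands.
- The arm moves only by the tool arm_command, never from a script. Its arguments are lists of equal length, an entry for each row: "translation": the shift along the tool's x, y, z in cm, a list of three; "turn": the turn about the tool's z in rad; "hand": the closure, from 0 (fully open) to 1 (shut). In form: {"translation": [[x, y, z], ...], "turn": [turn, ...], "hand": [hand, ...]}. A call has 1 to 5 rows; each row is the pose to reach, as a shift and turn from the pose commanded when the call began, along the tool's axes at that moment; what a row does not reach only later rows make up. A row lasts 1/12 s, in which the tool goes at most 41.7 mm and 7.16 degrees, less where a joint would pass 70% of its speed; a pose out of reach is approached as far as the arm can. A call with a gripper value outside its range is refused whole. The fingers move at their own pace and stop on an object; the grip force is fixed at half the most. Time passes only in rows, so rows that repeat a pose let the fingers close. It gives the time, the measured TCP pose, the force and the opening at its end, in the units of the state.
- get_obs(): the state, without advancing time (a new reading comes with each control period).
- camera(name): name is "scene" or "top"; returns (picture, depth): 420x560x3 uint8, red, green, blue; 420x560 float32, m along the optical axis (not along the pixel's ray), 0 where there is no reading.
- camera_info(name): a dict with "mtx" (3x3 intrinsics, pixels), "world_to_cam" (4x4, takes a point from world to camera coordinates). Camera axes: x right, y down, z forward; pixel columns grow to the right and rows downward; lengths in m; the calibration is good to about 2 mm. A picture is of the moment at which its call begins. camera_info takes no time and is no camera call.
- job_done(): hands the job in, once; it reports no verdict.
Trained networks look in the newest picture that a camera, given by its name, has taken for a name from the list of things; names that differ only in an ending like _2 or _b are one class to them, and where a whole thing is asked for, a point or a joint stands for the part that bears it (a point fixed in the world has none). Each returns a list of dicts, best first, with "conf" (0 to 1); they miss things now and then, are a little off and sometimes report something else, mostly with a low value. They report only what shows in the picture. A call takes as long as a camera call. They do not tell look-alikes from the thing itself.
- search_frame(camera, name): "location" ([row, column] in pixels, amid what is visible of it).
- spot_point(camera, name): "location" ([row, column] in pixels: a listed point, or the origin of a listed thing).
The state is a dict: "clock": time; "joint_pos": joint angles; "joint_vel": joint speeds; "tau": joint torques, N m; "eef_pos": TCP position; "tool_rot": TCP orientation; "ft_force": force on the tool from outside, world axes, zero at the start; "ft_torque": the same for the moment, N m; "grip_width": finger opening in m.
Only numpy, scipy, OpenCV 4.12 (cv2) and the standard library are available. Lean on these libraries where they do the work, as an engineer would, in place of code of your own. Each camera call takes 0.05 s, during which the arm holds its last target. There are 200 camera calls.

### The job

Turn both red turn buttons on the scrap trap well aside, so that neither overlaps the strainer panel any more, and leave them like that. Then lift the panel out by its black handle and lay it gently, without dropping it, flat on the floor of the tan wash tray, handle up, and let go. Leave the bowl, bottle, mug, jar, brush and spatula where they are.

Things in the scene. Friction and masses are not known exactly. Their poses are not given: they have to be found in the camera images.
- trap: scrap trap: a fixed low steel box, 160 (x) by 230 (y) by 65 high, on a thin black rubber foot. Origin at the centre of its underside, z up. The strainer panel lies in its top opening (116 by 156, centred), flush with the rim, on a ledge 6 mm below the rim; the buttons sit on the rim at +y and -y, pivots 95 mm from the centre.
- panel: strainer panel: a loose aluminium plate with dark holes, 110 (x) by 150 (y) by 6 thick, 3 mm play all round in the opening, 0.25 to 0.5 kg. Origin at the centre of its underside, z up out of its face. A black handle stands on its middle.
- panel_handle (a point): centre of the grip bar of the panel's black handle, 40 mm above the panel's underside. The bar lies along this point's y axis: 72 long, 14 wide (x), 12 tall, on two legs at its ends; 28 mm of free space between the bar's underside and the plate. The axes are those of the panel.
- button_a (a joint): angle of the red turn button at the trap's +y end, rad: 0 points straight in over the panel, positive counterclockwise seen from above, stops at -1.65 and 1.65; turns either way with about 2 N at its tab and stays where it is left. It is off the panel beyond about 1.05 either way. Starts within 0.5 of 0.
- button_a_pivot (a point): red turn button a: point on its pivot axis at the top of its hub (20 across), 10 mm above the trap's rim. x axis points along the arm. One end turns on a vertical pivot on the box's rim, 20 mm outside the panel's edge; the arm is 16 mm wide, 6 mm thick, its rounded far end 38 mm from the pivot, 2 mm above the rim; an upright round tab (12 mm across, standing 22 mm above the arm, its axis 24 mm from the pivot) is there to be pushed sideways.
- button_a_tab (a point): centre of the tab of button a, 19 mm above the trap's rim (the tab's top is 30 mm above the rim)
- button_b (a joint): the same for the button at the trap's -y end (0 points straight in over the panel, positive counterclockwise from above)
- button_b_pivot (a point): red turn button b, pivot point; as for button a, at the trap's -y end
- button_b_tab (a point): centre of the tab of button b, as for a
- tray: fixed open wash tray of tan plastic with lattice sides, 200 (x) by 240 (y) by 45 high, walls and floor 5 thick. Origin at the centre of its underside, z up. The panel fits flat in it at any yaw when centred.
- bowl: steel bowl, 120 across, 50 high, loose on the counter, a bystander to be left where it is; origin at the centre of its underside
- bottle: white bottle with a red cap, 66 across, 140 high, loose on the counter, a bystander to be left where it is; origin at the centre of its underside
- mug: white mug, 80 across, 90 high, loose on the counter, a bystander to be left where it is; origin at the centre of its underside
- jar: yellow jar with a blue lid, 72 across, 100 high, loose on the counter, a bystander to be left where it is; origin at the centre of its underside
- brush: washing-up brush with a blue handle, lying, loose on the counter, a bystander to be left where it is; origin at the centre of its underside
- spatula: black-handled spatula, lying, loose on the counter, a bystander to be left where it is; origin at the centre of its underside
Things that resemble listed ones, but are neither listed nor needed, are in the scene too. What is shaped like the panel but purple or turquoise is not meant.

How it is judged:
On the way, in this order (a step that is already met when the one before it is completed fails the run):
1. both buttons are turned aside, off the panel, while it still lies in the trap ((value of joint button_a above 1.05 rad or value of joint button_a below -1.05 rad) and (value of joint button_b above 1.05 rad or value of joint button_b below -1.05 rad) and z of panel_handle in the frame of trap below 0.11 m and horizontal distance between panel and trap below 0.015 m), for 0.2 s.
2. the panel is lifted clear of the trap (z of panel_handle in the frame of trap above 0.125 m), for 0.1 s.
At the end, for the whole second after the job is handed in: Both buttons stand more than 1.05 rad either way from straight in; the panel lies at rest and released on the tray's floor (its underside less than 13 mm above the tray's underside, its centre within 80 mm of the tray's centre), handle up, tilted less than 0.1 rad ((value of joint button_a above 1.05 rad or value of joint button_a below -1.05 rad) and (value of joint button_b above 1.05 rad or value of joint button_b below -1.05 rad) and horizontal distance between panel and tray below 0.08 m and z of panel in the frame of tray below 0.013 m and angle between panel's own z axis and vertical below 0.1 rad and linear speed of panel below 0.02 m/s and angular speed of panel below 0.2 rad/s); the robot touches nothing.
It fails at once if the panel is dropped or thrown: faster than 0.7 m/s while the fingers do not touch it (a fall of about 25 mm) (linear speed of panel above 0.7 m/s and contact force between the fingers and panel below 0.1 N).
It fails at once if a bystander (bowl, bottle, mug, jar, brush, spatula) is moved by more than 40 mm (distance of any of bowl, bottle, mug, jar, brush, spatula from where it was at the start of the episode above 0.04 m).
It also fails if it takes over 59 s, if anything falls off the work surface, if the arm or the gripper's body presses on something with over 40 N, if the wrist force passes 120 N, or if a joint passes its speed limit or range.

## Working session

There is one attempt and no reset: what is moved stays moved. The work goes in short steps, Python scripts to look and compute and a tool call to move; the robot and the scene stay as the last step left them, time stands still between calls to the robot, and variables do not carry over. Pictures are saved under pics/ and viewed, about 8 in all and at most 12, crops included, and the job is handed in when it is done.

Besides the shell and the picture viewer there is one more tool, called after "Call:" as name(argument=value, ...), one argument or row to a line, values as JSON. arm_command: Moves the arm, as the interface text tells. Its arguments: {"type":"object","properties":{"translation":{"type":"array","items":{"type":"array","items":{"type":"number"}}},"turn":{"type":"array","items":{"type":"number"}},"hand":{"type":"array","items":{"type":"number"}}},"required":["translation","turn","hand"]}

```bash
mkdir -p pics
cat > h.py <<'E'
from workcell import *
import numpy as np, cv2
def save(name, fn, img, box=None, s=1):
    if box: r0,r1,c0,c1=box; img=img[r0:r1,c0:c1]
    img=cv2.resize(img,None,fx=s,fy=s,interpolation=cv2.INTER_CUBIC)
    cv2.imwrite('pics/'+fn, cv2.cvtColor(img,cv2.COLOR_RGB2BGR))
def world(cam, rc, z=None, depth=None):
    i=camera_info(cam); K=np.array(i['mtx']); T=np.linalg.inv(np.array(i['world_to_cam']))
    r,c=rc; ray=np.linalg.inv(K)@[c,r,1]
    o=T[:3,3]; d=T[:3,:3]@ray
    t=(z-o[2])/d[2] if z is not None else depth
    return o+t*d
def proj(cam,p):
    i=camera_info(cam); q=np.array(i['world_to_cam'])@np.r_[p,1]; q=np.array(i['mtx'])@q[:3]; return q[1]/q[2],q[0]/q[2]
E
python3 - <<'E'
from h import *
a,_=camera('scene'); b,db=camera('top')
save('', 's0.png', a); save('', 't0.png', b)
for n in ['trap','panel','panel_handle','button_a_tab','button_a_pivot','tray']:
    for cam in ['top','scene']:
        print(n,cam,[(np.round(d['location']).tolist(),round(d['conf'],2)) for d in spot_point(cam,n)])
i=camera_info('top'); print(np.linalg.inv(i['world_to_cam']).round(3)); print(get_obs())
E
```

```text
trap top [([223.0, 221.0], 0.7), ([220.0, 216.0], 0.4)]
trap scene [([251.0, 314.0], 0.78)]
panel top [([300.0, 131.0], 0.85), ([224.0, 218.0], 0.64), ([276.0, 335.0], 0.64)]
panel scene [([263.0, 415.0], 0.98), ([244.0, 317.0], 0.94), ([185.0, 277.0], 0.73)]
panel_handle top [([275.0, 338.0], 0.86), ([218.0, 216.0], 0.8), ([303.0, 123.0], 0.62)]
panel_handle scene [([256.0, 422.0], 0.85), ([238.0, 316.0], 0.75), ([174.0, 277.0], 0.56), ([297.0, 374.0], 0.34)]
button_a_tab top [([229.0, 193.0], 0.53), ([135.0, 302.0], 0.45)]
button_a_tab scene [([245.0, 341.0], 0.47)]
button_a_pivot top [([228.0, 186.0], 0.48)]
button_a_pivot scene [([249.0, 340.0], 0.6), ([254.0, 311.0], 0.46)]
tray top [([196.0, 350.0], 0.71)]
tray scene [([206.0, 227.0], 0.87), ([230.0, 289.0], 0.39)]
[[-7.600e-02 -9.730e-01  2.170e-01  2.660e-01]
 [-9.970e-01  7.400e-02 -1.700e-02  2.800e-02]
 [ 1.000e-03 -2.180e-01 -9.760e-01  1.313e+00]
 [ 0.000e+00  0.000e+00  0.000e+00  1.000e+00]]
{'clock': 0.7, 'joint_pos': array([-1.33000545e+00,  2.40507369e-01,  5.00757648e-03,  1.33516534e+00,
        1.05568475e-05,  1.57080554e+00]), 'joint_vel': array([-0.00053195,  0.00025775,  0.00033156, -0.00116   , -0.00176788,
        0.00168935]), 'tau': array([ 1.22771155e-03, -3.72077501e+01,  2.52642971e+01,  8.31897123e-04,
        2.01523994e-04,  2.89891162e-06]), 'eef_pos': array([ 0.11924222, -0.48558989,  0.24535568]), 'tool_rot': array([9.92761771e-01, 1.20100218e-01, 1.31189095e-05, 6.44871741e-05]), 'ft_force': array([ 0.23606496, -0.76490391, -0.32943043]), 'ft_torque': array([-0.01365754, -0.03339548, -0.02040087]), 'grip_width': 0.08524400823786471}
```

View pics/t0.png

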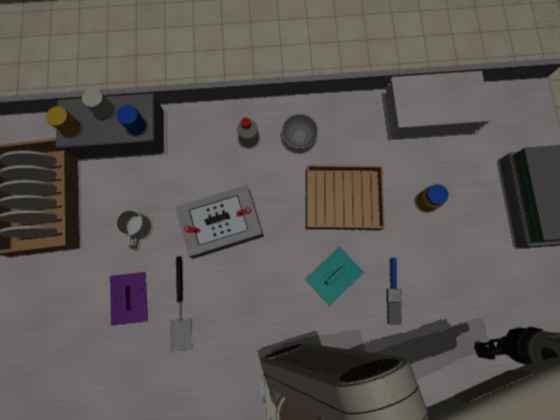

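View pics/s0.png

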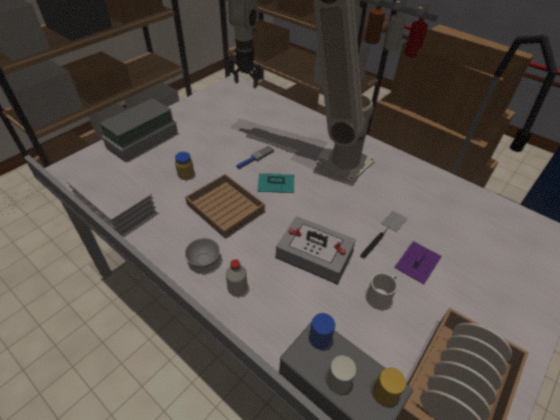

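The top view has three panel-like plates: the grey one in the trap at (row 220, col 218), turquoise at (276, 335) and purple at (298, 129). The grey one in the steel trap, between the red buttons at about (229, 192) and (212, 243), fits the description. The tray is at (197, 345). I'll confirm with a crop and measure.

Run:
```python
from h import *
b,db=camera('top')
save('', 't1.png', b,(170,270,165,275),6)
i=camera_info('top');K=np.array(i['mtx']);T=np.linalg.inv(i['world_to_cam'])
print(K.round(1).tolist())
rr,cc=np.mgrid[0:420,0:560]
P=(np.stack([cc,rr,np.ones_like(cc)],-1)@np.linalg.inv(K).T)*db[...,None]
W=P@T[:3,:3].T+T[:3,3]
def rect(m,name):
    p=W[m][:,:2].astype(np.float32); r=cv2.minAreaRect(p); print(name,m.sum(),np.round(r[0],4),np.round(r[1],4),round(r[2],2), 'z',np.median(W[m][:,2]).round(4))
box=lambda r0,r1,c0,c1:(rr>=r0)&(rr<r1)&(cc>=c0)&(cc<c1)
z=W[...,2]
rect(box(180,262,170,270)&(z>.057)&(z<.078)&(db>0),'rim')
rect(box(160,236,298,390)&(z>.03)&(z<.06)&(db>0),'tray')
rect(box(180,262,170,270)&(z>.095)&(z<.13)&(db>0),'handle top?')
hsv=cv2.cvtColor(b,cv2.COLOR_RGB2HSV)
red=((hsv[...,0]<8)|(hsv[...,0]>172))&(hsv[...,1]>150)&(hsv[...,2]>60)
for bx in [box(215,245,175,210),box(195,225,225,260)]:
    m=red&bx; print('red',m.sum()); print(np.c_[W[m].round(3)][::4].tolist())
dark=box(205,230,198,235)&(b.max(-1)<50)
rect(dark,'dark')
for k in ('bowl','bottle'):
    print(k,[(world('top',d['location'],0.0).round(3),d['conf']) for d in spot_point('top',k)])
```

```text
[[415.3, 0.0, 281.5], [0.0, 415.3, 201.3], [0.0, 0.0, 1.0]]
rim 3733 [0.5016 0.204 ] [0.1623 0.2303] 13.11 z 0.0656
tray 695 [ 0.5507 -0.1951] [0.2405 0.2022] 84.82 z 0.0442
handle top? 143 [0.5001 0.2043] [0.0176 0.1531] 16.89 z 0.1047
red 53
[[0.487, 0.296, 0.075], [0.484, 0.287, 0.073], [0.481, 0.302, 0.076], [0.477, 0.277, 0.093], [0.479, 0.302, 0.073], [0.473, 0.276, 0.099], [0.474, 0.267, 0.086], [0.475, 0.299, 0.074], [0.474, 0.287, 0.076], [0.47, 0.271, 0.094], [0.472, 0.296, 0.075], [0.471, 0.285, 0.073], [0.469, 0.271, 0.082], [0.467, 0.269, 0.075]]
red 50
[[0.528, 0.115, 0.081], [0.523, 0.131, 0.077], [0.523, 0.119, 0.077], [0.516, 0.129, 0.096], [0.52, 0.119, 0.076], [0.514, 0.138, 0.098], [0.517, 0.128, 0.076], [0.517, 0.116, 0.075], [0.515, 0.143, 0.075], [0.512, 0.13, 0.089], [0.513, 0.119, 0.077], [0.51, 0.134, 0.083], [0.509, 0.141, 0.076]]
dark 164 [0.3955 0.1417] [0.338  0.0684] 29.97 z 0.1037
bowl [(array([ 0.769, -0.076,  0.   ]), 0.81)]
bottle [(array([0.776, 0.094, 0.   ]), 0.73), (array([0.522, 0.222, 0.   ]), 0.26)]
```

View pics/t1.png

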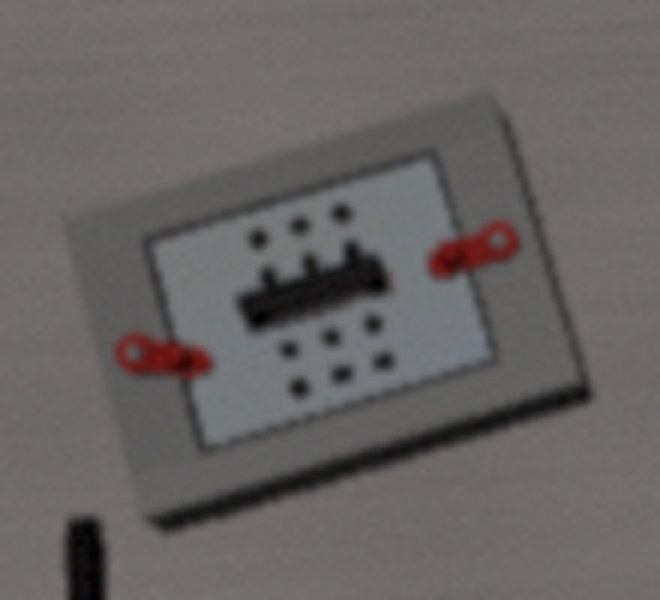

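The crop confirms the target: a grey perforated panel with a black handle in the steel trap. The left button (a) has its pivot at top-image (229, 187), tilted about -0.4. The right button (b) has its pivot at (210, 248), nearly straight in. Next I'll measure the buttons more exactly and check `tip_reach`.

Run:
```python
import workcell; print([n for n in dir(workcell) if not n.startswith('__')], getattr(workcell,'tip_reach',None))
from h import *
c=np.array([.5016,.204]); y=np.deg2rad(13); X=np.array([np.cos(y),np.sin(y)]);Y=np.array([-X[1],X[0]])
b,db=camera('top')
# refine: project model points vs crop
for n,u,v,z in [('corner++',80,115,65),('+-',80,-115,65),('-+',-80,115,65),('pa',0,95,76),('pb',0,-95,76),('hA',0,36,107),('hB',0,-36,107)]:
    r,cc=proj('top',np.r_[c+(X*u+Y*v)/1000,z/1000]); print(n,'crop px',round((r-170)*6),round((cc-165)*6))
for nm in ('a','b'):
    s=1 if nm=='a' else -1
    for th in (-.5,-.4,-.3,-.2,0,.1,.2,.3):
        t=np.array([24*np.sin(th),95-24*np.cos(th)])*s
        r,cc=proj('top',np.r_[c+(X*t[0]+Y*t[1])/1000,.095]); print(nm,th,round((r-170)*6),round((cc-165)*6),end='; ')
    print()
```

```text
['Unreachable', 'camera', 'camera_info', 'get_obs', 'job_done', 'search_frame', 'spot_point', 'tip_reach'] 0.014
corner++ crop px 216 58
+- crop px 87 489
-+ crop px 516 137
pa crop px 349 130
pb crop px 238 494
hA crop px 304 233
hB crop px 261 374
a -0.5 353 169; a -0.4 348 170; a -0.3 343 170; a -0.2 338 170; a 0 329 169; a 0.1 324 167; a 0.2 320 165; a 0.3 316 163; 
b -0.5 222 444; b -0.4 226 443; b -0.3 231 443; b -0.2 236 443; b 0 245 445; b 0.1 249 446; b 0.2 254 448; b 0.3 258 451;
```

Call:
arm_command(
  translation=[
    [52.7,-65.2,5.5],
    [52.7,-65.2,5.5],
    [52.7,-65.2,5.5],
    [52.7,-65.2,5.5],
    [52.7,-65.2,5.5],
  ],
  turn=[-0.74,-0.74,-0.74,-0.74,-0.74],
  hand=[0.62,0.62,0.62,0.62,0.62],
)

```text
clock: 1.32
eef_pos: [0.2078, -0.2957, 0.2315]
tool_rot: [0.907, 0.422, 0.0, 0.0]
ft_force: [1.8, -0.1, -1.1]
grip_width: 0.0326
```

```bash
cat >> h.py <<'E'
from scipy.spatial.transform import Rotation as Ro
C=np.array([.5016,.204]); YAW=np.deg2rad(13); X=np.array([np.cos(YAW),np.sin(YAW)]);Y=np.array([-X[1],X[0]])
def tw(u,v,z): return np.r_[C+(X*u+Y*v)/1000,z]          # trap frame mm -> world
def tab(nm,th):
    s=1 if nm=='a' else -1; return s*24*np.sin(th), s*(95-24*np.cos(th))
def go(p,yawdeg=None):   # shift (cm) and turn to reach world p with jaw dir (tool y) yaw
    o=get_obs(); R=Ro.from_quat(o['tool_rot']).as_matrix()
    cur=np.degrees(np.arctan2(R[1,1],R[0,1])); t=0
    if yawdeg is not None: t=-np.radians((yawdeg-cur+90)%180-90)
    print('shift',(R.T@(np.array(p)-o['eef_pos'])*100).round(2),'turn',round(t,3),'cur yaw',round(cur,1),'at',o['eef_pos'].round(4),'w',round(o['grip_width'],4),'F',o['ft_force'].round(1),'clk',round(o['clock'],2))
E
python3 -c "
from h import *
go(tw(*tab('a',-.42),.17),-34); print(get_obs()['joint_pos'].round(2))"
```

```text
shift [ 60.75 -16.17   6.15] turn -0.107 cur yaw -40.1 at [ 0.2078 -0.2957  0.2315] w 0.0326 F [ 1.8 -0.1 -1.1] clk 1.32
[-0.96 -0.03 -0.34  1.26  0.    1.31]
```

Call:
arm_command(
  translation=[
    [60.7,-16.2,6],
    [60.7,-16.2,6],
    [60.7,-16.2,6],
    [60.7,-16.2,6],
    [60.7,-16.2,6],
  ],
  turn=[-0.107,-0.107,-0.107,-0.107,-0.107],
  hand=[0.62,0.62,0.62,0.62,0.62],
)

```text
clock: 1.73
eef_pos: [0.2971, -0.1084, 0.2121]
tool_rot: [0.884, 0.467, 0.001, 0.001]
ft_force: [2.0, -0.3, -0.9]
grip_width: 0.0326
```

```bash
python3 -c "
from h import *
go(tw(*tab('a',-.42),.17),-34); print(get_obs()['joint_pos'].round(2))"
```

```text
shift [41.56 -6.76  4.22] turn -0.005 cur yaw -34.3 at [ 0.2971 -0.1084  0.2121] w 0.0326 F [ 2.  -0.3 -0.9] clk 1.73
[-0.35 -0.11 -0.46  1.22 -0.    1.82]
```

Call:
arm_command(
  translation=[
    [41.5,-6.8,4.2],
    [41.5,-6.8,4.2],
    [41.5,-6.8,4.2],
    [41.5,-6.8,4.2],
    [41.5,-6.8,4.2],
  ],
  turn=[0,0,0,0,0],
  hand=[0.62,0.62,0.62,0.62,0.62],
)

```text
clock: 2.15
eef_pos: [0.3847, 0.0801, 0.1913]
tool_rot: [0.884, 0.468, 0.001, 0.0]
ft_force: [0.3, -0.9, 0.1]
grip_width: 0.0324
```

```bash
python3 -c "
from h import *
go(tw(*tab('a',-.42),.17),-34)"
```

```text
shift [21.06 -3.33  2.14] turn -0.004 cur yaw -34.2 at [0.3847 0.0801 0.1913] w 0.0324 F [ 0.3 -0.9  0.1] clk 2.15
```

Call:
arm_command(
  translation=[
    [20.8,-3.3,2.1],
    [20.8,-3.3,2.1],
    [20.8,-3.3,2.1],
    [20.8,-3.3,2.1],
    [20.8,-3.3,2.1],
  ],
  turn=[0,0,0,0,0],
  hand=[0.62,0.62,0.62,0.62,0.62],
)

```text
clock: 2.57
eef_pos: [0.4731, 0.2675, 0.1702]
tool_rot: [0.884, 0.468, 0.0, 0.0]
ft_force: [0.7, 0.6, 0.7]
grip_width: 0.0326
```

Call:
arm_command(
  translation=[
    [0,0,0],
  ],
  turn=[0],
  hand=[0.62],
)

```text
clock: 2.65
eef_pos: [0.475, 0.2716, 0.1682]
tool_rot: [0.883, 0.47, 0.001, -0.001]
ft_force: [0.1, 0.1, 0.5]
grip_width: 0.0324
```

```bash
python3 -c "
from h import *
go(tw(*tab('a',-.42),.17),-34)
a,_=camera('scene'); r,c=map(int,proj('scene',tw(0,0,.08))); save('','s2.png',a,(r-60,r+50,c-70,c+70),5)"
```

```text
shift [ 0.15 -0.03 -0.18] turn 0.001 cur yaw -33.9 at [0.475  0.2716 0.1682] w 0.0324 F [0.1 0.1 0.5] clk 2.65
```

View pics/s2.png

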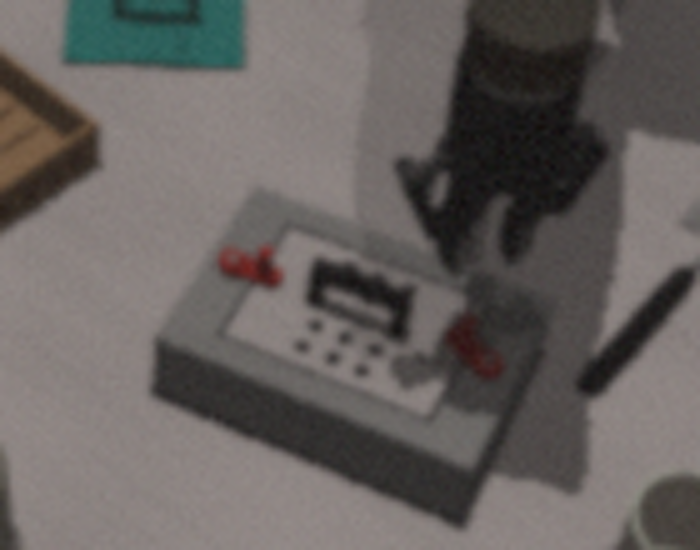

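Here the jaws stand above button a (tab at about (325, 463) in the crop), pointing right at it, and clear of the handle. I'll go down around the tab.

Call:
arm_command(
  translation=[
    [0.1,0,2.5],
    [0.1,0,5],
    [0.1,0,6.5],
    [0.1,0,7.6],
    [0.1,0,7.6],
  ],
  turn=[0,0,0,0,0],
  hand=[0.62,0.62,0.62,0.62,0.62],
)

```text
clock: 3.12
eef_pos: [0.4709, 0.264, 0.0921]
tool_rot: [0.884, 0.467, -0.003, 0.0]
ft_force: [-0.3, -1.0, 0.2]
grip_width: 0.0329
```

Call:
arm_command(
  translation=[
    [0,0,0],
    [0,0,0],
    [0,0,0],
  ],
  turn=[0,0,0],
  hand=[0.75,0.75,0.75],
)

```text
clock: 3.37
eef_pos: [0.474, 0.2662, 0.096]
tool_rot: [0.884, 0.467, 0.001, -0.0]
ft_force: [0.2, -0.9, 1.5]
grip_width: 0.0212
```

```bash
python3 -c "
from h import *
for t in (-.6,-.8,-1,-1.15,-1.3,-1.45): go(tw(*tab('a',t),.092),-34)"
```

```text
shift [ 0.52 -0.66  0.4 ] turn -0.005 cur yaw -34.3 at [0.474  0.2662 0.096 ] w 0.0212 F [ 0.2 -0.9  1.5] clk 3.37
shift [ 0.46 -1.13  0.4 ] turn -0.005 cur yaw -34.3 at [0.474  0.2662 0.096 ] w 0.0212 F [ 0.2 -0.9  1.5] clk 3.37
shift [ 0.49 -1.61  0.4 ] turn -0.005 cur yaw -34.3 at [0.474  0.2662 0.096 ] w 0.0212 F [ 0.2 -0.9  1.5] clk 3.37
shift [ 0.58 -1.96  0.4 ] turn -0.005 cur yaw -34.3 at [0.474  0.2662 0.096 ] w 0.0212 F [ 0.2 -0.9  1.5] clk 3.37
shift [ 0.72 -2.29  0.39] turn -0.005 cur yaw -34.3 at [0.474  0.2662 0.096 ] w 0.0212 F [ 0.2 -0.9  1.5] clk 3.37
shift [ 0.91 -2.6   0.4 ] turn -0.005 cur yaw -34.3 at [0.474  0.2662 0.096 ] w 0.0212 F [ 0.2 -0.9  1.5] clk 3.37
```

Call:
arm_command(
  translation=[
    [0.4,-0.4,0.2],
    [0.45,-0.8,0.3],
    [0.45,-1.3,0.3],
    [0.5,-1.7,0.3],
    [0.6,-2.0,0.3],
  ],
  turn=[0,0,0,0,0],
  hand=[0.75,0.75,0.75,0.75,0.75],
)

```text
clock: 3.78
eef_pos: [0.4596, 0.2818, 0.0915]
tool_rot: [0.884, 0.467, -0.0, 0.001]
ft_force: [1.3, -3.5, 0.0]
grip_width: 0.0214
```

Call:
arm_command(
  translation=[
    [0.1,-0.3,0],
    [0.3,-0.6,0],
    [0.3,-0.6,0],
    [0.3,-0.6,0],
  ],
  turn=[0,0,0,0],
  hand=[0.75,0.75,0.75,0.75],
)

```text
clock: 4.12
eef_pos: [0.4564, 0.2892, 0.0915]
tool_rot: [0.884, 0.468, 0.0, -0.001]
ft_force: [0.6, 0.2, -0.8]
grip_width: 0.0211
```

```bash
python3 -c "
from h import *
go(tw(*tab('a',-1.45),.092),-34)"
```

```text
shift [ 0.    0.15 -0.05] turn -0.004 cur yaw -34.2 at [0.4564 0.2892 0.0915] w 0.0211 F [ 0.6  0.2 -0.8] clk 4.12
```

Call:
arm_command(
  translation=[
    [0,0,-3],
    [0,0,-7],
    [0,0,-7.8],
    [0,0,-7.8],
    [0,0,-7.8],
  ],
  turn=[0,0,0,0,0],
  hand=[0.62,0.62,0.62,0.62,0.62],
)

```text
clock: 4.53
eef_pos: [0.457, 0.289, 0.1699]
tool_rot: [0.884, 0.468, 0.001, -0.001]
ft_force: [-0.2, -0.1, -1.0]
grip_width: 0.0321
```

```bash
python3 -c "
from h import *
go(tw(*tab('b',.1),.17),-34)
a,_=camera('scene'); r,c=map(int,proj('scene',tw(0,0,.08))); save('','s3.png',a,(r-60,r+50,c-70,c+70),5)"
```

```text
shift [-9.52 13.53 -0.03] turn -0.004 cur yaw -34.2 at [0.457  0.289  0.1699] w 0.0321 F [-0.2 -0.1 -1. ] clk 4.53
```

View pics/s3.png

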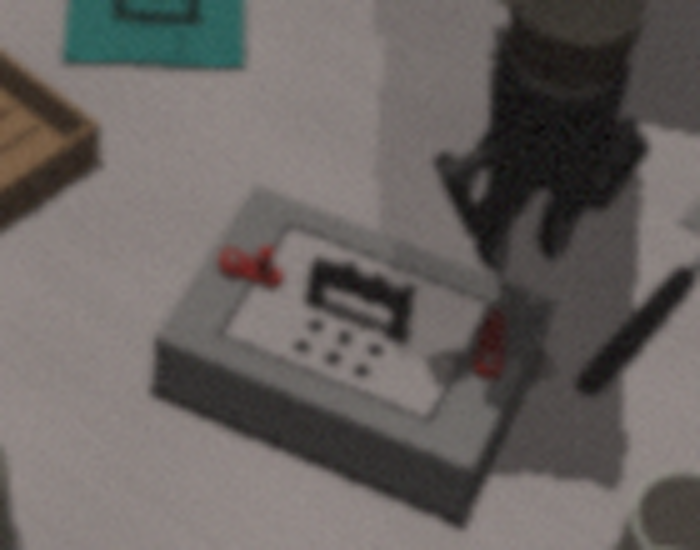

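Button a now points nearly along the trap's short edge (from (365, 487) to (315, 495)) and is off the panel. Next is b.

Call:
arm_command(
  translation=[
    [-9.5,13.5,0],
    [-9.5,13.5,0],
    [-9.5,13.5,0],
    [-9.5,13.5,0],
    [-9.5,13.5,0],
  ],
  turn=[0,0,0,0,0],
  hand=[0.62,0.62,0.62,0.62,0.62],
)

```text
clock: 5.0
eef_pos: [0.5156, 0.1275, 0.1673]
tool_rot: [0.886, 0.464, -0.002, 0.001]
ft_force: [-0.2, 0.4, -0.3]
grip_width: 0.032
```

Call:
arm_command(
  translation=[
    [0,0,0],
    [0,0,2],
    [0,0,4],
    [0,0,4],
    [0,0,4],
  ],
  turn=[0,0,0,0,0],
  hand=[0.62,0.62,0.62,0.62,0.62],
)

```text
clock: 5.42
eef_pos: [0.5127, 0.1346, 0.1277]
tool_rot: [0.884, 0.468, -0.002, -0.001]
ft_force: [-0.3, 0.1, 0.5]
grip_width: 0.0324
```

```bash
python3 -c "
from h import *
go(tw(*tab('b',.1),.092),-34)
a,_=camera('scene'); r,c=map(int,proj('scene',tw(0,-70,.09))); save('','s4.png',a,(r-50,r+40,c-50,c+70),6)"
```

```text
shift [0.12 0.25 3.56] turn -0.003 cur yaw -34.2 at [0.5127 0.1346 0.1277] w 0.0324 F [-0.3  0.1  0.5] clk 5.42
```

View pics/s4.png

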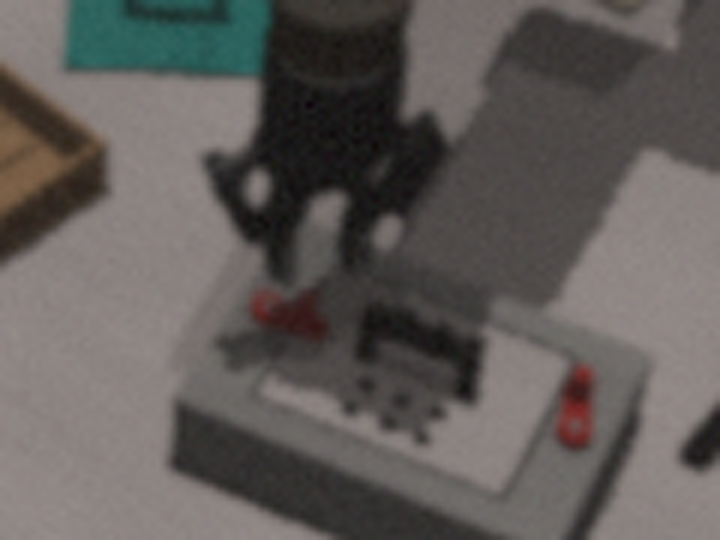

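Button a at (375–435, 578) is fully off the panel, and the jaw gap is over b's tab at (305, 310).

Call:
arm_command(
  translation=[
    [0.1,0.2,1.5],
    [0.1,0.2,3],
    [0.1,0.2,3.6],
    [0.1,0.2,3.6],
    [0.1,0.2,3.6],
  ],
  turn=[0,0,0,0,0],
  hand=[0.62,0.62,0.62,0.75,0.75],
)

```text
clock: 5.88
eef_pos: [0.5172, 0.1339, 0.0941]
tool_rot: [0.884, 0.468, 0.0, -0.0]
ft_force: [0.2, -0.8, 1.1]
grip_width: 0.0213
```

```bash
python3 -c "
from h import *
for t in (.1,-.2,-.5,-.8,-1.1,-1.3,-1.5): go(tw(*tab('b',t),.092),-34)"
```

```text
shift [-0.08 -0.17  0.21] turn -0.004 cur yaw -34.2 at [0.5172 0.1339 0.0941] w 0.0213 F [ 0.2 -0.8  1.1] clk 5.88
shift [0.42 0.34 0.21] turn -0.004 cur yaw -34.2 at [0.5172 0.1339 0.0941] w 0.0213 F [ 0.2 -0.8  1.1] clk 5.88
shift [0.74 0.98 0.21] turn -0.004 cur yaw -34.2 at [0.5172 0.1339 0.0941] w 0.0213 F [ 0.2 -0.8  1.1] clk 5.88
shift [0.87 1.68 0.21] turn -0.004 cur yaw -34.2 at [0.5172 0.1339 0.0941] w 0.0213 F [ 0.2 -0.8  1.1] clk 5.88
shift [0.78 2.39 0.21] turn -0.004 cur yaw -34.2 at [0.5172 0.1339 0.0941] w 0.0213 F [ 0.2 -0.8  1.1] clk 5.88
shift [0.6  2.84 0.21] turn -0.004 cur yaw -34.2 at [0.5172 0.1339 0.0941] w 0.0213 F [ 0.2 -0.8  1.1] clk 5.88
shift [0.34 3.24 0.21] turn -0.004 cur yaw -34.2 at [0.5172 0.1339 0.0941] w 0.0213 F [ 0.2 -0.8  1.1] clk 5.88
```

Call:
arm_command(
  translation=[
    [0.4,0.3,0.1],
    [0.7,0.9,0.1],
    [0.8,1.5,0.1],
    [0.8,2.1,0.1],
    [0.7,2.6,0.1],
  ],
  turn=[0,0,0,0,0],
  hand=[0.75,0.75,0.75,0.75,0.75],
)

```text
clock: 6.3
eef_pos: [0.5435, 0.1276, 0.0937]
tool_rot: [0.883, 0.469, 0.002, -0.002]
ft_force: [-0.7, 4.6, 1.2]
grip_width: 0.0214
```

Call:
arm_command(
  translation=[
    [-0.2,0.4,0],
    [-0.3,0.65,0],
    [-0.3,0.65,0],
    [-0.3,0.65,0],
  ],
  turn=[0,0,0,0],
  hand=[0.75,0.75,0.75,0.75],
)

```text
clock: 6.63
eef_pos: [0.5466, 0.1178, 0.0928]
tool_rot: [0.884, 0.467, 0.0, 0.001]
ft_force: [0.2, -0.3, -0.4]
grip_width: 0.0216
```

Call:
arm_command(
  translation=[
    [0,0,-3],
    [0,0,-6],
    [0,0,-7.8],
    [0,0,-7.8],
    [0,0,-7.8],
  ],
  turn=[0,0,0,0,0],
  hand=[0.62,0.62,0.62,0.5,0.5],
)

```text
clock: 7.05
eef_pos: [0.5472, 0.118, 0.1718]
tool_rot: [0.884, 0.467, 0.001, 0.001]
ft_force: [-0.9, -0.2, -0.7]
grip_width: 0.0424
```

```bash
python3 -c "
from h import *
go(tw(0,0,.17),13)
a,_=camera('scene'); b,_=camera('top'); r,c=map(int,proj('scene',tw(0,0,.08))); A=cv2.resize(a[r-50:r+50,c-65:c+65],None,fx=5,fy=5)
r,c=map(int,proj('top',tw(0,0,.08)));B=cv2.resize(b[r-45:r+45,c-65:c+65],None,fx=5,fy=5)
o=np.vstack([A,B]); save('','c5.png',o,None,.62)"
```

```text
shift [ 4.54 -8.61  0.17] turn -0.826 cur yaw -34.3 at [0.5472 0.118  0.1718] w 0.0424 F [-0.9 -0.2 -0.7] clk 7.05
```

View pics/c5.png

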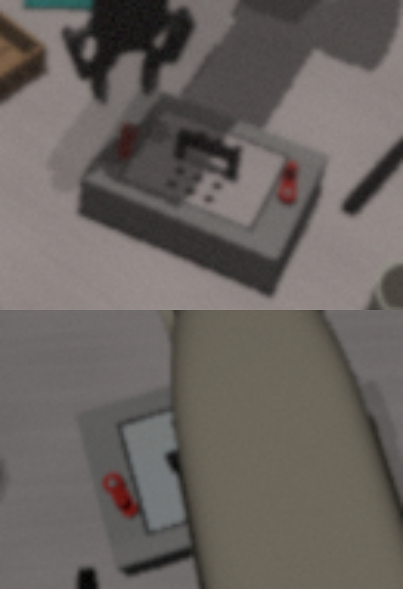

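Button a at (480–515, 113–135) in the lower part is nearly parallel to the panel's edge, about -1.3. Button b in the upper part, at (125–158, 127), is in shadow, so I'll check it from depth.

```bash
cat >> h.py <<'E'
def redpts(cam='scene'):
    b,db=camera(cam); i=camera_info(cam);K=np.array(i['mtx']);T=np.linalg.inv(i['world_to_cam'])
    rr,cc=np.mgrid[0:420,0:560]
    W=((np.stack([cc,rr,np.ones_like(cc)],-1)@np.linalg.inv(K).T)*db[...,None])@T[:3,:3].T+T[:3,3]
    B=b.astype(int); m=(B[...,0]>1.8*B[...,1])&(B[...,0]>1.8*B[...,2])&(B[...,0]>30)&(db>0)
    p=W[m]; q=p[:,:2]-C
    return np.c_[q@X*1000,q@Y*1000,p[:,2]*1000].round(0)
E
python3 -c "
from h import *
p=redpts(); p=p[(abs(p[:,0])<90)&(abs(p[:,1])<120)]
for s in (1,-1):
    q=p[p[:,1]*s>0]; print(len(q)); print(q[::max(1,len(q)//22)].astype(int).tolist())
    l=q[q[:,2]<80]; print('low mean',l.mean(0),'tab mean',q[q[:,2]>85].mean(0))
"
```

```text
40
[[-18, 88, 100], [-21, 90, 98], [-24, 84, 87], [-23, 88, 90], [-18, 92, 98], [-19, 86, 88], [-20, 89, 88], [-25, 82, 73], [-22, 86, 79], [-17, 84, 78], [-18, 88, 79], [-22, 90, 75], [-21, 94, 79], [-13, 86, 78], [-17, 88, 75], [-19, 91, 75], [-21, 94, 74], [-14, 86, 72], [-15, 90, 72], [-18, 92, 71], [-15, 96, 77], [-5, 89, 78], [-6, 92, 79], [-7, 95, 79], [-9, 98, 79], [1, 88, 79], [-1, 90, 78], [-6, 99, 78], [5, 89, 79], [0, 92, 75], [-4, 100, 75], [9, 91, 78], [10, 94, 82], [3, 96, 75], [1, 99, 74], [1, 102, 76], [8, 95, 75], [6, 97, 74], [10, 101, 81], [2, 103, 73]]
low mean [-8.35483871 92.32258065 76.16129032] tab mean [-20.42857143  88.14285714  92.71428571]
17
[[23, -88, 95], [21, -85, 95], [23, -88, 90], [27, -82, 98], [30, -88, 92], [27, -85, 90], [23, -84, 87], [26, -90, 81], [28, -85, 85], [23, -83, 82], [28, -89, 78], [26, -86, 78], [30, -88, 76], [26, -85, 73], [24, -82, 73], [32, -86, 73], [32, -83, 75]]
low mean [ 28.28571429 -85.57142857  75.14285714] tab mean [ 24.85714286 -85.71428571  92.42857143]
```

Both are off the panel (a ≈ -1.27, b ≈ -1.19), but b's margin is thin. I'll go back down at the same spot and close around the tab to bring it further round.

Call:
arm_command(
  translation=[
    [0,0,3],
    [0,0,6],
    [0,0,7.8],
    [0,0,7.8],
    [0,0,7.8],
  ],
  turn=[0,0,0,0,0],
  hand=[0.62,0.62,0.62,0.62,0.62],
)

```text
clock: 7.62
eef_pos: [0.5445, 0.118, 0.0906]
tool_rot: [0.884, 0.467, -0.002, -0.001]
ft_force: [0.4, -0.3, 1.4]
grip_width: 0.0326
```

Call:
arm_command(
  translation=[
    [0,0,0],
    [0,0,0],
    [0,0,0],
    [0,0,0],
    [0,0,0],
  ],
  turn=[0,0,0,0,0],
  hand=[0.75,0.83,0.83,0.83,0.62],
)

```text
clock: 8.03
eef_pos: [0.547, 0.1184, 0.0934]
tool_rot: [0.884, 0.467, 0.001, 0.001]
ft_force: [0.2, 0.5, -0.2]
grip_width: 0.0252
```

Call:
arm_command(
  translation=[
    [0,0,0],
    [0,0,-2],
    [0,0,-5],
    [0,0,-7.8],
    [0,0,-7.8],
  ],
  turn=[0,0,0,0,0],
  hand=[0.62,0.62,0.62,0.5,0.5],
)

```text
clock: 8.45
eef_pos: [0.5506, 0.1191, 0.1773]
tool_rot: [0.884, 0.467, 0.006, 0.002]
ft_force: [1.2, -0.1, 0.8]
grip_width: 0.0426
```

```bash
python3 -c "
from h import *
p=redpts(); p=p[(abs(p[:,0])<90)&(abs(p[:,1])<120)]
for s in (1,-1):
    q=p[p[:,1]*s>0]; print('tab mean',q[q[:,2]>85].mean(0))
go(tw(0,0,.17),13)"
```

```text
tab mean [-20.57142857  89.          92.        ]
tab mean [ 26.75 -86.25  94.5 ]
shift [ 4.33 -8.76  0.45] turn -0.825 cur yaw -34.3 at [0.5495 0.1189 0.1748] w 0.0432 F [ 0.  -0.3 -0. ] clk 8.5
```

Call:
arm_command(
  translation=[
    [4.4,-8.7,0.3],
    [4.4,-8.7,0.3],
    [4.4,-8.7,0.3],
    [4.4,-8.7,0.3],
    [4.4,-8.7,0.3],
  ],
  turn=[-0.825,-0.825,-0.825,-0.825,-0.825],
  hand=[0.4,0.4,0.4,0.4,0.4],
)

```text
clock: 8.92
eef_pos: [0.4982, 0.2049, 0.1667]
tool_rot: [0.694, 0.72, -0.0, 0.0]
ft_force: [0.4, -0.1, -0.5]
grip_width: 0.0512
```

Call:
arm_command(
  translation=[
    [0,0,0],
    [0,0,0],
    [0,0,0],
  ],
  turn=[-0.2,-0.2,-0.2],
  hand=[0.4,0.4,0.4],
)

```text
clock: 9.17
eef_pos: [0.4989, 0.2037, 0.1667]
tool_rot: [0.622, 0.783, -0.0, -0.0]
ft_force: [0.6, 0.5, -0.5]
grip_width: 0.0513
```

```bash
python3 -c "
from h import *
go(tw(0,0,.095),13)
a,_=camera('scene'); r,c=map(int,proj('scene',tw(0,0,.1))); save('','s6.png',a,(r-50,r+40,c-60,c+60),6)"
```

```text
shift [-0.03  0.27  7.17] turn 0.001 cur yaw 13.1 at [0.4989 0.2037 0.1667] w 0.0513 F [ 0.6  0.5 -0.5] clk 9.17
```

View pics/s6.png

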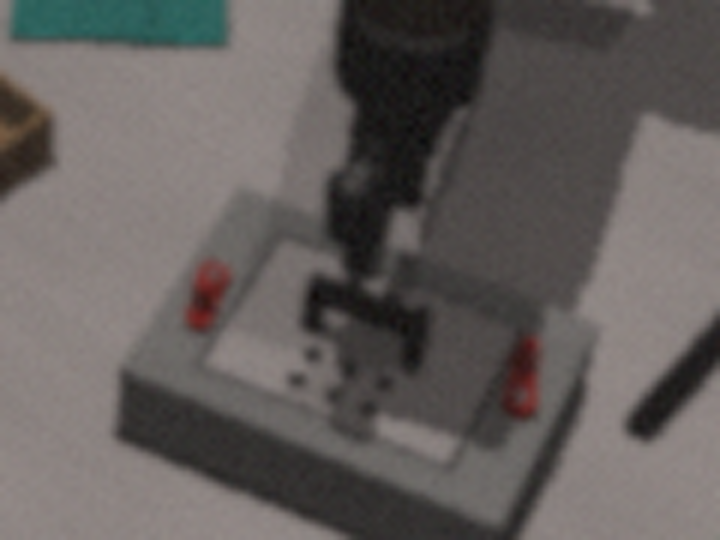

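Both buttons are clearly off the panel now: b at (265–330, 208) and a at (340–415, 522). The jaws straddle the handle bar at (300, 365). I'll lower, close and lift.

Call:
arm_command(
  translation=[
    [0,0.2,2.5],
    [0,0.2,5],
    [0,0.2,6.5],
    [0,0.2,7.2],
    [0,0.2,7.2],
  ],
  turn=[0,0,0,0,0],
  hand=[0.4,0.4,0.4,0.4,0.4],
)

```text
clock: 9.63
eef_pos: [0.4996, 0.2035, 0.0934]
tool_rot: [0.623, 0.782, -0.002, -0.001]
ft_force: [-0.4, 0.1, -0.5]
grip_width: 0.051
```

Call:
arm_command(
  translation=[
    [0,0,0],
    [0,0,0],
    [0,0,0],
    [0,0,0],
    [0,0,0],
  ],
  turn=[0,0,0,0,0],
  hand=[0.6,1,1,1,1],
)

```text
clock: 10.05
eef_pos: [0.5019, 0.2046, 0.097]
tool_rot: [0.623, 0.783, 0.001, 0.001]
ft_force: [-0.5, 0.5, 6.1]
grip_width: 0.0127
```

Call:
arm_command(
  translation=[
    [0,0,0],
    [0,0,-0.5],
    [0,0,-1],
    [0,0,-2],
    [0,0,-3],
  ],
  turn=[0,0,0,0,0],
  hand=[1,1,1,1,1],
)

```text
clock: 10.47
eef_pos: [0.5003, 0.2039, 0.1256]
tool_rot: [0.622, 0.783, -0.001, -0.0]
ft_force: [-0.7, 0.3, -3.6]
grip_width: 0.0127
```

Call:
arm_command(
  translation=[
    [0,0,-2],
    [0,0,-4],
    [0,0,-6],
    [0,0,-7.5],
    [0,0,-7.5],
  ],
  turn=[0,0,0,0,0],
  hand=[1,1,1,1,1],
)

```text
clock: 10.88
eef_pos: [0.5032, 0.2051, 0.2051]
tool_rot: [0.622, 0.783, 0.003, 0.002]
ft_force: [0.1, 1.2, -3.0]
grip_width: 0.0131
```

```bash
python3 -c "
from h import *
go([.5507,-.1951,.2],-5.2)"
```

```text
shift [-40.06  -4.38   0.42] turn 0.318 cur yaw 13.0 at [0.5032 0.2051 0.2051] w 0.0131 F [ 0.1  1.2 -3. ] clk 10.88
```

Moving smoothly to above the tray, at about 3 cm per row.

Call:
arm_command(
  translation=[
    [-2,-0.2,0],
    [-5,-0.5,0],
    [-8,-0.9,0],
    [-11,-1.2,0],
    [-14,-1.5,0],
  ],
  turn=[0.03,0.06,0.09,0.12,0.15],
  hand=[1,1,1,1,1],
)

```text
clock: 11.3
eef_pos: [0.5173, 0.0632, 0.1998]
tool_rot: [0.68, 0.734, -0.0, -0.0]
ft_force: [0.3, -0.3, -2.9]
grip_width: 0.0128
```

```bash
python3 -c "
from h import *
go([.5507,-.1951,.2],-5.2)"
```

```text
shift [-2.601e+01  1.360e+00 -2.000e-02] turn 0.167 cur yaw 4.4 at [0.5173 0.0632 0.1998] w 0.0128 F [ 0.3 -0.3 -2.9] clk 11.3
```

Call:
arm_command(
  translation=[
    [-3,0.1,0],
    [-6,0.3,0],
    [-9,0.5,0],
    [-12,0.6,0],
    [-15,0.8,0],
  ],
  turn=[0.03,0.06,0.09,0.12,0.15],
  hand=[1,1,1,1,1],
)

```text
clock: 11.72
eef_pos: [0.5367, -0.0859, 0.1997]
tool_rot: [0.733, 0.68, -0.0, -0.001]
ft_force: [0.1, -1.3, -4.1]
grip_width: 0.0127
```

```bash
python3 -c "
from h import *
go([.5507,-.1951,.2],-5.2)"
```

```text
shift [-10.78   2.21  -0.03] turn 0.016 cur yaw -4.3 at [ 0.5367 -0.0859  0.1997] w 0.0127 F [ 0.1 -1.3 -4.1] clk 11.72
```

Call:
arm_command(
  translation=[
    [-3,0.6,0],
    [-6,1.2,0],
    [-9,1.8,0],
    [-10.7,2.2,0],
    [-10.7,2.2,0],
  ],
  turn=[0.01,0.016,0.016,0.016,0.016],
  hand=[1,1,1,1,1],
)

```text
clock: 12.13
eef_pos: [0.5513, -0.1969, 0.1993]
tool_rot: [0.74, 0.673, -0.001, 0.0]
ft_force: [1.2, -0.4, -3.6]
grip_width: 0.0126
```

Call:
arm_command(
  translation=[
    [0,0,0],
    [0,0,0],
  ],
  turn=[0,0],
  hand=[1,1],
)

```text
clock: 12.3
eef_pos: [0.5509, -0.1923, 0.1997]
tool_rot: [0.738, 0.675, -0.0, -0.001]
ft_force: [-0.4, -0.8, -3.2]
grip_width: 0.0129
```

```bash
python3 -c "
from h import *
go([.5507,-.1951,.2],-5.2)
a,_=camera('scene'); r,c=map(int,proj('scene',[.55,-.195,.08])); save('','s7.png',a,(r-60,r+50,c-70,c+110),4)"
```

```text
shift [-0.28  0.   -0.03] turn 0.002 cur yaw -5.1 at [ 0.5509 -0.1923  0.1997] w 0.0129 F [-0.4 -0.8 -3.2] clk 12.3
```

View pics/s7.png

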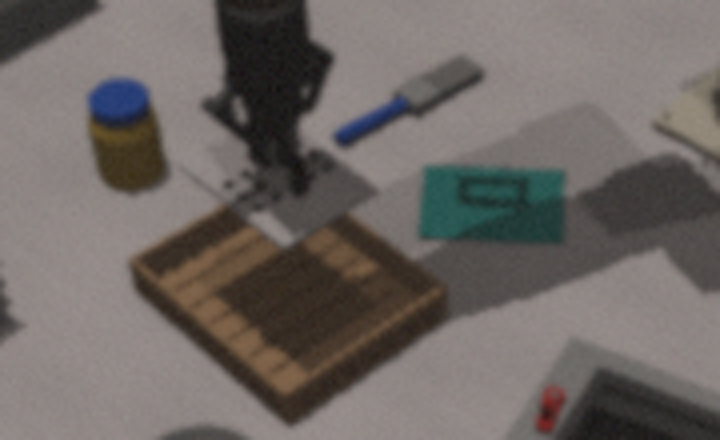

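The panel hangs level at about (190, 290), held by its handle, and its shadow is centred in the tray. Touchdown should come at TCP z ≈ 0.0415. I'll lower in stages.

Call:
arm_command(
  translation=[
    [-0.2,0,2.5],
    [-0.2,0,5],
    [-0.2,0,7.5],
    [-0.2,0,10],
    [-0.2,0,12],
  ],
  turn=[0,0,0,0,0],
  hand=[1,1,1,1,1],
)

```text
clock: 12.77
eef_pos: [0.5505, -0.193, 0.0787]
tool_rot: [0.737, 0.676, -0.0, -0.001]
ft_force: [0.0, 0.5, -4.0]
grip_width: 0.0128
```

Call:
arm_command(
  translation=[
    [0,0,0.7],
    [0,0,1.4],
    [0,0,2.0],
    [0,0,2.5],
    [0,0,2.5],
  ],
  turn=[0,0,0,0,0],
  hand=[1,1,1,1,1],
)

```text
clock: 13.18
eef_pos: [0.5516, -0.1947, 0.0555]
tool_rot: [0.738, 0.675, 0.0, 0.0]
ft_force: [0.2, 0.5, -2.9]
grip_width: 0.0125
```

Call:
arm_command(
  translation=[
    [0,0,0],
    [0,0,0.2],
    [0,0,0.4],
    [0,0,0.6],
    [0,0,0.7],
  ],
  turn=[0,0,0,0,0],
  hand=[1,1,1,1,1],
)

```text
clock: 13.6
eef_pos: [0.5513, -0.1949, 0.0484]
tool_rot: [0.738, 0.675, 0.0, 0.0]
ft_force: [-1.6, 0.2, -2.5]
grip_width: 0.0129
```

Call:
arm_command(
  translation=[
    [0,0,0.1],
    [0,0,0.2],
    [0,0,0.3],
    [0,0,0.4],
    [0,0,0.5],
  ],
  turn=[0,0,0,0,0],
  hand=[1,1,1,1,1],
)

```text
clock: 14.02
eef_pos: [0.5514, -0.1948, 0.0434]
tool_rot: [0.738, 0.675, -0.0, 0.0]
ft_force: [0.3, 0.4, -3.9]
grip_width: 0.0125
```

Call:
arm_command(
  translation=[
    [0,0,0.1],
    [0,0,0.15],
    [0,0,0.2],
    [0,0,0.2],
    [0,0,0.2],
  ],
  turn=[0,0,0,0,0],
  hand=[1,1,1,1,1],
)

```text
clock: 14.43
eef_pos: [0.5514, -0.1948, 0.043]
tool_rot: [0.738, 0.675, 0.0, 0.0]
ft_force: [-3.6, 1.8, 7.0]
grip_width: 0.0127
```

Contact: the force flips to +7 N at z = 0.043. I'll release and retreat upwards.

Call:
arm_command(
  translation=[
    [0,0,-0.1],
    [0,0,-0.1],
    [0,0,-0.1],
    [0,0,-0.1],
    [0,0,-0.1],
  ],
  turn=[0,0,0,0,0],
  hand=[0.8,0.6,0.4,0.4,0.4],
)

```text
clock: 14.85
eef_pos: [0.5515, -0.1949, 0.0424]
tool_rot: [0.738, 0.675, 0.0, 0.0]
ft_force: [0.3, -0.0, 0.5]
grip_width: 0.0514
```

Call:
arm_command(
  translation=[
    [0,0,0],
    [0,0,-2],
    [0,0,-5],
    [0,0,-9],
    [0,0,-13],
  ],
  turn=[0,0,0,0,0],
  hand=[0.4,0.4,0.4,0.4,0.4],
)

```text
clock: 15.27
eef_pos: [0.5503, -0.1945, 0.1727]
tool_rot: [0.738, 0.675, -0.001, -0.001]
ft_force: [0.2, -0.2, 1.1]
grip_width: 0.0514
```

Call:
arm_command(
  translation=[
    [0,-3,-3],
    [0,-7,-5],
    [0,-11,-5],
    [0,-15,-5],
    [0,-18,-5],
  ],
  turn=[0,0,0,0,0],
  hand=[0.4,0.4,0.4,0.4,0.4],
)

```text
clock: 15.68
eef_pos: [0.3691, -0.1782, 0.2228]
tool_rot: [0.738, 0.675, -0.0, -0.0]
ft_force: [-0.6, -0.3, 0.2]
grip_width: 0.0513
```

```bash
python3 -c "
from h import *
go([.5507,-.1951,.2],-5.2)
a,_=camera('scene');b,db=camera('top'); save('','s8.png',np.hstack([cv2.resize(a[150:290,180:360],None,fx=2,fy=2),cv2.resize(b[150:290,170:390],None,fx=2,fy=2)]))
i=camera_info('top');K=np.array(i['mtx']);T=np.linalg.inv(i['world_to_cam'])
rr,cc=np.mgrid[0:420,0:560]
W=((np.stack([cc,rr,np.ones_like(cc)],-1)@np.linalg.inv(K).T)*db[...,None])@T[:3,:3].T+T[:3,3]
hsv=cv2.cvtColor(b,cv2.COLOR_RGB2HSV); d=W[...,:2]-[.5507,-.1951]
m=(abs(d[...,0])<.09)&(abs(d[...,1])<.11)&(hsv[...,1]<60)&(db>0)
print('panel-like',m.sum(),np.median(W[m],0).round(4)); r=cv2.minAreaRect(W[m&(W[...,2]<.03)][:,:2].astype(np.float32)); print(r)
A=np.c_[W[m&(W[...,2]<.03)][:,:2],np.ones((m&(W[...,2]<.03)).sum())]; print(np.linalg.lstsq(A,W[m&(W[...,2]<.03)][:,2],rcond=None)[0])
for cam in('scene','top'):
  p=redpts(cam); p=p[(abs(p[:,0])<90)&(abs(p[:,1])<120)]
  for s in (1,-1):
    q=p[p[:,1]*s>0]; print(cam,len(q),'tab mean',q[q[:,2]>85].mean(0).round(1))
"
```

```text
shift [-0.07 18.24  2.27] turn 0.002 cur yaw -5.1 at [ 0.3691 -0.1782  0.2228] w 0.0513 F [-0.6 -0.3  0.2] clk 15.68
panel-like 1587 [ 0.5469 -0.1937  0.0117]
((0.5294452905654907, -0.18432703614234924), (0.17539124190807343, 0.16035990417003632), 82.86325073242188)
[-0.00160722 -0.00112724  0.01216977]
scene 42 tab mean [-19.7  89.8  94.5]
scene 31 tab mean [ 24.7 -87.3  93.8]
top 72 tab mean [-25.4  87.4  94.3]
top 62 tab mean [ 22.8 -91.3  95.4]
```

View pics/s8.png

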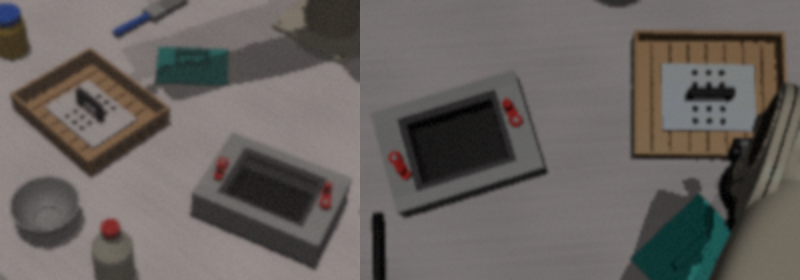

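The panel lies flat in the tray at (95, 708), with its top at 11.7 mm and tilt of about 0.002. Both buttons are off the opening and the arm is clear, so I'll hand in.

```bash
python3 -c "
from workcell import *
print(job_done())"
```

```text
the job is handed in; nothing more can be done
None
```

I turned both red buttons off the panel, then lifted the grey panel out by its handle. I lowered it into the tan tray until the force reading showed contact, let go and backed the arm away. The job is handed in, after about 16 s of the 59 s; it reports no verdict.

**Last checks:**
- **Panel:** it lies flat with the handle up, released. Its top is 11.7 mm above the counter, which fits the tray floor plus plate thickness. Its tilt is about 0.002 rad, and it is within about 5 mm of the tray's centre. A second estimate, from an outline fit, gave a centre about 24 mm off. Its outline was too large for the panel, so I discounted it. Both are within the 80 mm limit.
- **Buttons:** they stand roughly 1.2 to 1.4 rad aside. The two cameras disagreed by a few mm on the tab positions, but both put the buttons past 1.05. Button b's margin looked thin at first, about 1.19, so I nudged it further before lifting.
- **Other objects:** the arm never went near them, and the ones visible in the last pictures looked undisturbed. I did not measure their positions again.

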